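# Load a spray can into the push-back rack

## Task

Roll the loose spray can up the sloping lane of the spray can rack by pushing it with your fingers, so that it drives the can already stored there back to the stop and the red sprung catch snaps up behind your can. Push slowly and steadily with the fingers on the can all the way, and let neither can run off or roll back down the lane; do not pick the cans up, and leave everything else on the table where it stands.

Things in the scene. Friction and masses are not known exactly. Their poses are not given: they have to be found in the camera images.
- rack: Push-back spray can rack, fixed on the table: a lane 202 mm wide between plywood cheeks (10 mm thick, 62 mm high, x 0 to 225 mm). Origin at table height at the lane's foot, midway across; x level, uphill into the rack, y across, z up. From x = 0 two aluminium runners (24 mm wide, at y +-58 mm) rise 9 degrees (height = 0.158 x) to the back stop at x = 200 mm. It holds two cans with 5 mm to spare.
- rack_stop (a point): Middle of the front face of the plywood back stop (100 mm high), at rack x 200 mm, 66 mm above the table. At the other end, the mouth, thin metal lead-in wings 50 mm high flare out from rack x 0, y +-101 mm to x -42, y +-119 mm.
- catch (a joint): Sprung catch against roll-back: red steel flap 50 mm wide, mid-lane between the runners, hinged at rack x 22 mm, pointing uphill. 0 rad = up, tip 14 mm above the runners' line; grows as it is pressed down: about 0.25 level with the runners, at most 0.30. A spring (about 1 N at the tip) lifts it. A can rolling uphill presses it down; it snaps up behind the can.
- catch_tip (a point): Middle of the rolled tip (4 mm thick) of the catch; at rack x 72 mm, 24 mm above the table when the catch is up.
- new_can: The loose spray can to load: smooth cylinder 67 mm in diameter, 175 mm long (189 with nozzle), 0.2 to 0.33 kg, rolls easily. Lies on its side on the table before the rack's mouth, roughly across the lane, its middle 38 to 77 mm before the lane's foot. Origin at the centre of its bottom end, on the axis; z runs along the can to the nozzle (towards rack +y); x, y turn as it rolls.
- new_can_mid (a point): Point on the loose can's axis at half the length of its 175 mm body. Loaded and resting on the catch it is at about rack x 96 mm, 49 mm above the table; pressed home to the stop at rack x 100 mm.
- stored_can: An identical spray can lying across the lane inside the rack, resting against the uphill side of the catch (axis at rack x 96 mm). It must end up one can further up, near the stop. Origin and axes as for new_can.
- stored_can_mid (a point): Point on the stored can's axis at half the length of its body. Against the stop it is at rack x 166.5 mm, 60 mm above the table.
- glue_bottle: White glue bottle with orange tip, 54 mm across, 143 mm tall, standing on the table; bystander. Origin under its centre.
- paint_jar: Small paint jar with white cap, 58 mm across, 69 mm tall; bystander. Origin under its centre.
- paint_tin: Small red paint tin, 78 mm across, 78 mm tall; bystander. Origin under its centre.
- tape_roll: Roll of grey tape lying flat, 103 mm across, 48 mm tall; bystander. Origin under its centre.
- sanding_block: Cork sanding block, 65 x 100 x 26 mm; bystander. Origin under its centre.
- tape_measure: Yellow tape measure standing on its foot, 38 x 84 x 64 mm; bystander. Origin under its centre.

How it is judged (in metres and radians):
On the way, in this order (a step that is already met when the one before it is completed fails the run):
1. the loose can, in the lane, has driven the stored can up the slope and presses the catch down (value of joint catch above 0.1 rad and x of stored_can_mid in the frame of rack above 0.115 m and x of new_can_mid in the frame of rack above 0.045 m), for 0.05 s.
2. the loose can is past the catch, which has snapped up behind it (value of joint catch below 0.05 rad and x of new_can_mid in the frame of rack above 0.088 m), for 0.1 s.
At the end, for the whole second after the job is handed in: Both cans lie at rest on the runners: the loose can square in the lane (0.12 rad), axis 88 to 108 mm from the lane's foot, the catch up behind it (joint below 0.05 rad); the stored can's axis 154 to 172 mm from the foot, within about 12 mm of the stop (all of step 2 and x of new_can_mid in the frame of rack below 0.108 m and x of stored_can_mid in the frame of rack between 0.154 and 0.172 m and z of new_can_mid in the frame of rack below 0.057 m and z of stored_can_mid in the frame of rack below 0.068 m and angle between the z axis of new_can and the y axis of rack, either way round below 0.12 rad and linear speed of each of new_can, stored_can below 0.02 m/s); the robot touches nothing.
It fails at once if a can is lifted off the table or the runners (z of new_can_mid in the frame of rack above 0.064 m or z of stored_can_mid in the frame of rack above 0.076 m or (x of new_can_mid in the frame of rack below 0 m and z of new_can_mid in the frame of rack above 0.046 m)).
It fails at once if a can runs away or rolls freely back (faster than 0.35 m/s) (linear speed of any of new_can, stored_can above 0.35 m/s).
It fails at once if the loose can rolls by itself in the lane before the catch holds it (faster than 0.2 m/s with nothing of the robot touching it) (x of new_can_mid in the frame of rack between 0.01 and 0.08 m and contact force between each of the fingers, the arm and new_can below 0.01 N and linear speed of new_can above 0.2 m/s).
It fails at once if the loose can rolls back more than about 3 cm in front of where it lay, or the stored can rolls out past the catch (x of new_can_mid in the frame of rack below -0.105 m or x of stored_can_mid in the frame of rack below 0.08 m).
It fails at once if a bystander is moved by more than 2 cm (distance of any of glue_bottle, paint_jar, paint_tin, tape_roll, sanding_block, tape_measure from where it was at the start of the episode above 0.02 m).
It also fails if it takes over 35 s, if anything falls off the work surface, if the arm or the gripper's body presses on something with over 40 N, if the wrist force passes 120 N, or if a joint passes its speed limit or range.

## Robot

A 6-joint arm with a two-finger parallel gripper is mounted at the origin on a cart in front of the work surface, level with it; the furniture and walls round the work are solid. World frame = base frame: x ahead of the robot, y to its left, z up, the work surface at z = 0. Lengths are in m, angles in degrees, forces in N, time in s.
With the tool pointing down it reaches from about 0.25 to 0.725 m from the base axis. Payload 9.7 kg.
Tool frame: the origin (TCP) lies midway between the tips of the shut fingers; the grasp point (between the pads) lies 19 mm behind it (bot.hold_point_z is the distance from the TCP to the grasp point, in m); z points along the fingers, y is the line along which they close (so a half turn about z gives the same grasp; the last joint's range is limited). The gripper opens to 85 mm and grips with 20 to 120 N. Pads are 22 mm wide; open, the fingers measure 114 mm over their backs; the gripper's body (76 mm by 85 mm) begins 54 mm behind the grasp point. The pads swing forward as they close: fully open they stand 13 mm farther back than shut.
Start: joints at [-73.74, 4.979, 10.078, 95.1, 0, 90], TCP at [0.154, -0.528, 0.231] pointing down, gripper open.
Joint ranges: [-179.16, 179.16], [-48.56, 103.87], [-65.8, 70.77], [-126.05, 130.52], [-82.76, 87.17], [-180, 180]. Speed limits (degrees/s): [127.2, 127.2, 147.25, 180, 180, 180].

## Interface

Orientations are given as [roll, pitch, yaw] about the fixed x, y, z axes, in that order (R = Rz(yaw) Ry(pitch) Rx(roll)).
In Python, from workcell import bot gives the robot as it stands.
- The arm moves only by the tool play_rows, never from a script. Its argument "steps" is a list that holds one entry, the list of rows, each a list of 4 numbers: the shift along the tool's x, y, z in m, then the turn about the tool's z in rad. In form: [[[tx, ty, tz, yaw], ...]]. A call has exactly 5 rows; each row shifts and turns the commanded pose from where the row before left it, along the tool's axes as they then stand; what a row does not reach is not made up. A row lasts 1/12 s, in which the tool goes at most 41.7 mm and 7.16 degrees, less where a joint would pass 70% of its speed; a pose out of reach is approached as far as the arm can. A call is refused whole if a number of a shift passes 0.0417 or a number of a turn 0.125, either way. A call with a gripper value outside its range is refused whole. "gripper" is the finger opening in m, from 0 to 0.0854, set as the call begins (left out, the last holds). The fingers move at their own pace and stop on an object; "squeeze" is the grip in N (left out, the last holds). Time passes only in rows, so rows that do not move let the fingers close, or fill a call up. It gives the time, the measured TCP pose, the force, the opening and the grip force at its end, in the units of the state.
- bot.get_obs(): the state, without advancing time (a new reading comes with each control period).
- bot.camera(name): name is "side" or "top" or "wrist"; returns a dict with "img" (420x560x3 uint8, blue, green, red), "vfov" (degrees; the focal length in pixels is half the picture's height over the tangent of half this angle, whatever the lens; pixels are square), "cx", "cy" (the principal point, pixels), "xyz" and "attitude" of the camera in the world. Camera axes: x right, y down, z forward; pixel columns grow to the right and rows downward; lengths in m; the calibration is good to about 2 mm. A picture is of the moment at which its call begins. There is no depth.
- bot.job_done(): hands the job in; it is judged then, once.
The state is a dict: "time": time; "q": joint angles; "qd": joint speeds; "joint_efforts": joint torques, N m; "ee_pos": TCP position; "tcp_rot": TCP orientation; "wrist_force": force on the tool from outside, world axes, zero at the start; "torque": the same for the moment, N m; "opening": finger opening in m; "grasp_force": force on a finger pad.
Only numpy, scipy, OpenCV 4.12 (cv2) and the standard library are available. Lean on these libraries where they do the work, as an engineer would, in place of code of your own. Each camera call takes 0.05 s, during which the arm holds its last target. There are 200 camera calls.

## Working session

There is one attempt and no reset: what is moved stays moved. The work goes in short steps, Python scripts to look and compute and a tool call to move; the robot and the scene stay as the last step left them, time stands still between calls to the robot, and variables do not carry over. Pictures are saved under pics/ and viewed, at most 10 in all, crops included, and the job is handed in when it is done.

Besides the shell and the picture viewer there is one more tool, called after "Request:" as name(argument=value, ...) on one line, values as JSON. play_rows: Moves the arm, as the interface text tells. Its arguments: {"type":"object","properties":{"steps":{"type":"array","items":{"type":"array","items":{"type":"array","items":{"type":"number"}}}},"gripper":{"type":"number"},"squeeze":{"type":"number"}},"required":["steps"]}

```bash
mkdir -p pics; python3 - <<'E'
from workcell import bot
import cv2
for n in ("top","side"):
    c=bot.camera(n); cv2.imwrite(f"pics/{n}0.png",c["img"]); print(n,{k:v for k,v in c.items() if k!="img"})
print(bot.get_obs())
E
```

```text
top {'vfov': 57.53125861455804, 'cx': 275.45998655084884, 'cy': 209.8439508847261, 'xyz': array([0.32246806, 0.01230907, 1.16879948]), 'attitude': array([-1.67978879e+02,  5.55561088e-02, -9.91308966e+01])}
side {'vfov': 57.96698595623115, 'cx': 273.8745080251794, 'cy': 216.47717963688902, 'xyz': array([ 0.53800702, -0.94831928,  0.44097004]), 'attitude': array([-110.78955725,   -0.46258634,   -1.32124562])}
{'time': 0.1, 'q': array([-7.37387871e+01,  5.00863130e+00,  1.00390803e+01,  9.50995254e+01,
       -7.75458225e-04,  9.00008718e+01]), 'qd': array([-0.04509188, -0.07035869,  0.09885946, -0.02301301, -0.04644512,
       -0.04124997]), 'joint_efforts': array([-4.77281774e-04, -5.21557832e+01,  4.65656161e+01,  1.58710202e-02,
       -1.49666494e-05,  6.69291438e-06]), 'ee_pos': array([ 0.15394843, -0.52780241,  0.23064819]), 'tcp_rot': array([-1.79930924e+02,  7.76508725e-04,  1.62603420e+01]), 'wrist_force': array([-0.1581684 ,  0.35729823, -0.48761705]), 'torque': array([-0.04709875,  0.02392839,  0.00690099]), 'grasp_force': 0.0, 'opening': 0.0852275315350745}
```

View pics/top0.png

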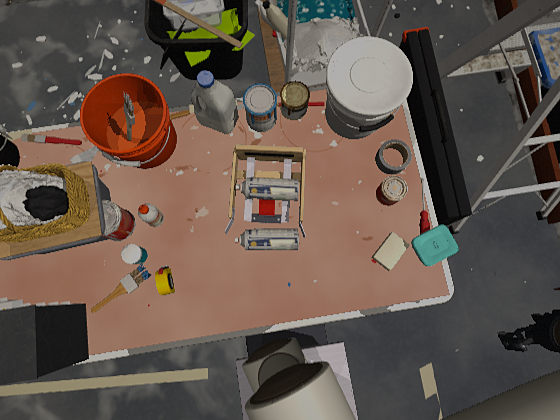

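View pics/side0.png

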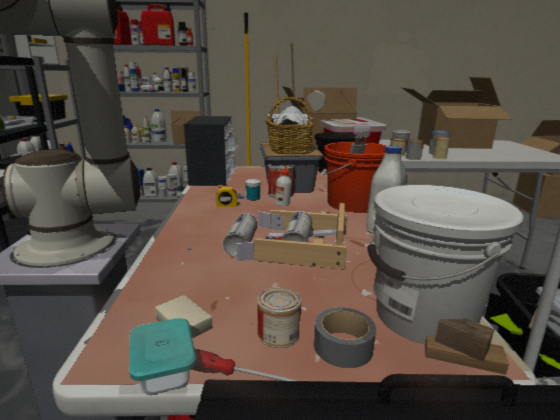

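The top view shows the rack at about (232–305, 148–232), the loose can at (271, 240), and the stored can at (271, 189). I'll zoom in for precise points.

```bash
python3 - <<'E'
import cv2
i=cv2.imread("pics/top0.png")[138:258,200:340]
cv2.imwrite("pics/crop0.png",cv2.resize(i,None,fx=5,fy=5,interpolation=cv2.INTER_CUBIC))
E
cat > h.py <<'E'
import numpy as np
from scipy.spatial.transform import Rotation as R
def ray(c,u,v,z):
    f=c["img"].shape[0]/2/np.tan(np.radians(c["vfov"]/2))
    d=R.from_euler("xyz",c["attitude"],degrees=True).as_matrix()@np.array([(u-c["cx"])/f,(v-c["cy"])/f,1])
    p=np.array(c["xyz"]); return p+d*(z-p[2])/d[2]
def proj(c,P):
    f=c["img"].shape[0]/2/np.tan(np.radians(c["vfov"]/2))
    d=R.from_euler("xyz",c["attitude"],degrees=True).as_matrix().T@(np.array(P)-c["xyz"])
    return np.array([c["cx"]+f*d[0]/d[2],c["cy"]+f*d[1]/d[2]])
E
```

```text
(no output)
```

View pics/crop0.png

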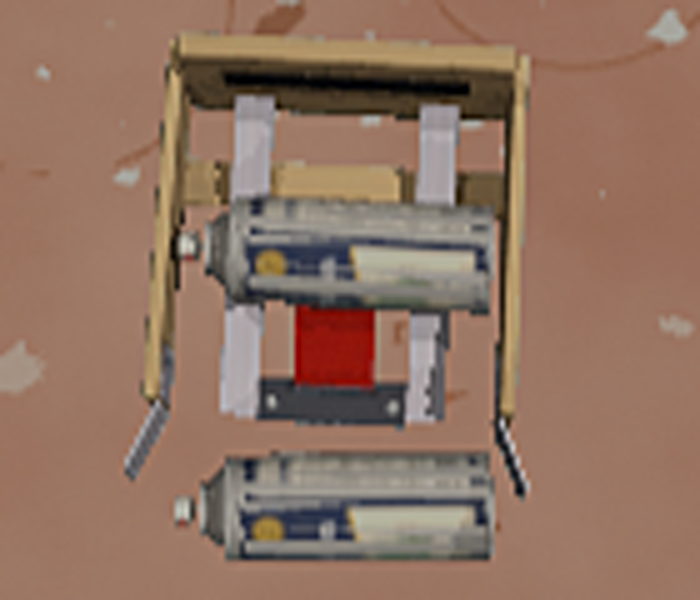

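The crop gives these points: runner feet at (220–257, 415) and (405–443, 422), cheek fronts at (152, 400) and (507, 416), wing tips at (130, 475) and (522, 492), and the loose can body from (227, 506) to (493, 505).

```bash
python3 - <<'E'
from workcell import bot
from h import *
from scipy.optimize import least_squares
c=bot.camera("top")
px=lambda a:(200+(a[0]-2)/5,138+(a[1]-2)/5)
L=[((220,412),(0,70,0)),((257,417),(0,46,0)),((405,424),(0,-46,0)),((443,422),(0,-70,0)),((145,397),(0,111,62)),((160,402),(0,101,62)),((500,415),(0,-101,62)),((515,417),(0,-111,62)),((130,475),(-42,119,50)),((522,492),(-42,-119,50)),((183,57),(200,101,100)),((515,70),(200,-101,100))]
def W(p,q):
    q=np.array(q)/1000; return np.array([p[0]+np.cos(p[2])*q[0]-np.sin(p[2])*q[1],p[1]+np.sin(p[2])*q[0]+np.cos(p[2])*q[1],q[2]])
r=least_squares(lambda p:np.concatenate([proj(c,W(p,q))-px(a) for a,q in L]),[.4,0,0],loss="soft_l1")
p=r.x; print("rack",p[:2],np.degrees(p[2])); print(r.fun.reshape(-1,2).round(1).tolist())
a=ray(c,*px((227,506)),.0335);b=ray(c,*px((493,505)),.0335); print("can",a,b,np.hypot(*(a-b)[:2]))
m=(a+b)/2
Ri=np.array([[np.cos(p[2]),np.sin(p[2])],[-np.sin(p[2]),np.cos(p[2])]])
for q in(a,b,m):print("rackframe",Ri@(q[:2]-p[:2]))
print("mid",m, "target tcp start (x-60mm)",W(p,(-150,0,0)))
for x in(-75,-40,0,50,100):print(x,W(p,(x,0,0)))
E
```

```text
rack [0.53340152 0.00925286] -12.002588741182043
[[-0.1, 1.4], [0.2, 0.8], [0.2, 0.8], [0.4, 1.6], [-0.7, -0.1], [-0.3, -0.9], [0.2, -0.1], [0.6, -0.4], [-1.0, -1.1], [1.1, -0.5], [-1.4, -0.6], [0.5, -0.0]]
can [0.48849106 0.07887578 0.0335    ] [ 0.46385116 -0.07808287  0.0335    ] 0.15888090792401752
rackframe [-0.05840714  0.05876144]
rackframe [-0.04986789 -0.09988982]
rackframe [-0.05413751 -0.02056419]
mid [4.76171107e-01 3.96455203e-04 3.35000000e-02] target tcp start (x-60mm) [0.38668079 0.04044624 0.        ]
-75 [0.46004116 0.02484955 0.        ]
-40 [0.49427599 0.0175711  0.        ]
0 [0.53340152 0.00925286 0.        ]
50 [ 0.58230843 -0.00114493  0.        ]
100 [ 0.63121534 -0.01154273  0.        ]
```

Request:
play_rows(steps=[[[0,0,0,0.0986],[0,0,0,0.0986],[0,0,0,0.0986],[0,0,0,0.0986],[0,0,0,0.0986]]], gripper=0.0854)

```text
time: 0.57
ee_pos: [0.1539, -0.5279, 0.2309]
tcp_rot: [-180.0, 0.0, -12.3]
wrist_force: [-0.1, -0.3, -0.1]
opening: 0.0854
grasp_force: 0.0
```

Request:
play_rows(steps=[[[0.009,-0.039,0,0],[0.009,-0.039,0,0],[0.009,-0.039,0,0],[0.009,-0.039,0,0],[0.009,-0.039,0,0]]])

```text
time: 0.98
ee_pos: [0.2387, -0.3449, 0.231]
tcp_rot: [-180.0, 0.0, -12.0]
wrist_force: [0.4, -0.3, 1.3]
opening: 0.0854
grasp_force: 0.0
```

Request:
play_rows(steps=[[[0.009,-0.039,0,0],[0.009,-0.039,0,0],[0.009,-0.039,0,0],[0.009,-0.039,0,0],[0.009,-0.039,0,0]]])

```text
time: 1.4
ee_pos: [0.3232, -0.1634, 0.2313]
tcp_rot: [180.0, -0.0, -12.0]
wrist_force: [1.1, -1.4, -0.1]
opening: 0.0851
grasp_force: 0.0
```

Request:
play_rows(steps=[[[0.009,-0.039,0,0],[0.009,-0.039,0,0],[0.009,-0.039,0,0],[0.009,-0.039,0,0],[0.009,-0.039,0,0]]])

```text
time: 1.82
ee_pos: [0.3958, -0.0418, 0.2327]
tcp_rot: [-177.3, 0.0, -7.9]
wrist_force: [0.5, -1.2, 0.2]
opening: 0.0855
grasp_force: 0.0
```

```bash
cat >> h.py <<'E'
RK=np.array([0.5334,0.00925]);YAW=-12.0
def rack(p):
    t=np.radians(YAW); d=np.array(p[:2])-RK
    return np.array([np.cos(t)*d[0]+np.sin(t)*d[1],-np.sin(t)*d[0]+np.cos(t)*d[1]])
E
python3 - <<'E'
from workcell import bot
from h import *
o=bot.get_obs();print(o["time"],o["ee_pos"],o["tcp_rot"],rack(o["ee_pos"]),o["q"])
E
```

```text
1.8167 [ 0.39580546 -0.04179562  0.23268038] [-1.77309520e+02  3.65379328e-02 -7.88725711e+00] [-0.12397479 -0.07853766] [ -7.95408067 -15.58236521  -8.81233699  96.80970632   2.69043532
 179.93310271]
```

Joint 6 ran into its limit, so I'll use the half-turned grasp (yaw 168) instead.

Request:
play_rows(steps=[[[0,0,0,-0.124],[0,0,0,-0.124],[0,0,0,-0.124],[0,0,0,-0.124],[0,0,0,-0.124]]])

```text
time: 2.23
ee_pos: [0.3953, -0.0435, 0.2326]
tcp_rot: [-177.8, -1.5, 27.7]
wrist_force: [-0.3, 0.1, 0.1]
opening: 0.0854
grasp_force: 0.0
```

Request:
play_rows(steps=[[[0,0,0,-0.124],[0,0,0,-0.124],[0,0,0,-0.124],[0,0,0,-0.124],[0,0,0,-0.124]]])

```text
time: 2.65
ee_pos: [0.3953, -0.0435, 0.2326]
tcp_rot: [-179.1, -2.5, 63.3]
wrist_force: [-0.4, -0.7, 0.4]
opening: 0.0856
grasp_force: 0.0
```

Request:
play_rows(steps=[[[0,0,0,-0.124],[0,0,0,-0.124],[0,0,0,-0.124],[0,0,0,-0.124],[0,0,0,-0.124]]])

```text
time: 3.07
ee_pos: [0.3952, -0.0436, 0.2326]
tcp_rot: [179.3, -2.5, 98.8]
wrist_force: [-0.5, 0.5, 0.7]
opening: 0.0853
grasp_force: 0.0
```

Request:
play_rows(steps=[[[0,0,0,-0.124],[0,0,0,-0.124],[0,0,0,-0.124],[0,0,0,-0.124],[0,0,0,-0.124]]])

```text
time: 3.48
ee_pos: [0.3952, -0.0435, 0.2327]
tcp_rot: [177.9, -1.6, 134.4]
wrist_force: [-0.9, -0.7, 0.9]
opening: 0.0853
grasp_force: 0.0
```

Request:
play_rows(steps=[[[0,0,0,-0.124],[0,0,0,-0.124],[0,0,0,-0.124],[0,0,0,-0.124],[0,0,0,-0.124]]])

```text
time: 3.9
ee_pos: [0.3953, -0.0435, 0.2327]
tcp_rot: [177.4, -0.1, 169.8]
wrist_force: [0.1, 0.1, 0.6]
opening: 0.0854
grasp_force: 0.0
```

Request:
play_rows(steps=[[[0,0.0141,0.02,0],[0,0.0141,0.02,0],[0,0.0141,0.02,0],[0,0.0141,0.02,0],[0,0.0141,0.02,0]]])

```text
time: 4.32
ee_pos: [0.4087, 0.0309, 0.1351]
tcp_rot: [177.4, -0.1, 169.5]
wrist_force: [-0.6, 0.6, 0.2]
opening: 0.0855
grasp_force: 0.0
```

Request:
play_rows(steps=[[[0,0,0.025,0],[0,0,0.025,0],[0,0,0.02,0],[0,0,0.015,0],[0,0,0.01,0]]])

```text
time: 4.73
ee_pos: [0.4084, 0.0347, 0.0394]
tcp_rot: [177.4, -0.3, 169.5]
wrist_force: [-0.2, 0.3, 0.5]
opening: 0.0852
grasp_force: 0.0
```

```bash
python3 - <<'E'
from workcell import bot
from h import *
import cv2
o=bot.get_obs();print(o["time"],o["ee_pos"],o["tcp_rot"],rack(o["ee_pos"]),o["q"])
c=bot.camera("top");a=cv2.resize(c["img"][138:288,200:340],None,fx=4,fy=4,interpolation=cv2.INTER_CUBIC)
cv2.imwrite("pics/t1.png",a)
E
```

```text
4.7333 [0.40840683 0.03466161 0.03937014] [177.39079134  -0.26120909 169.5070092 ] [-0.12754514 -0.00113123] [  3.04506134 -14.27616783 -29.20348045  74.71542363   2.59780733
  13.55210145]
```

View pics/t1.png

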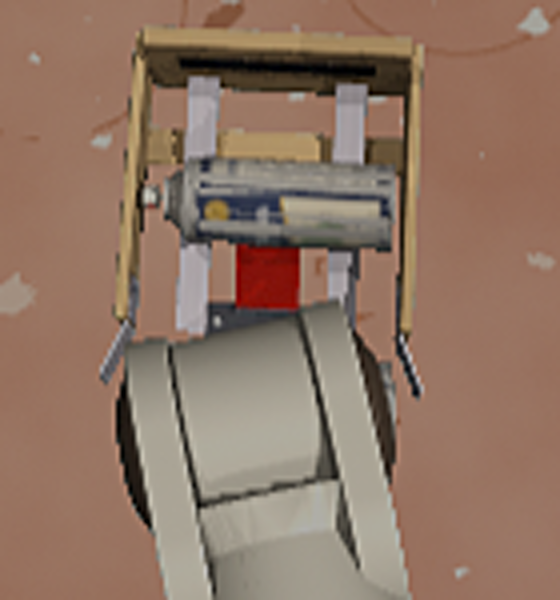

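The camera shows the gripper behind the can and the loose can hidden under the wrist. I'll finish lowering, then close the gap.

Request:
play_rows(steps=[[[0,0,0.005,0],[0,0,0.005,0],[0,0,0.005,0],[0,0,0.005,0],[-0.003,0,0.002,0]]])

```text
time: 5.2
ee_pos: [0.4123, 0.0351, 0.0189]
tcp_rot: [177.4, -0.2, 169.5]
wrist_force: [0.3, 0.3, -0.1]
opening: 0.0849
grasp_force: 0.0
```

Request:
play_rows(steps=[[[-0.005,0,0,0],[-0.005,0,0,0],[-0.004,0,0,0],[-0.003,0,0,0],[-0.003,0,0,0]]])

```text
time: 5.62
ee_pos: [0.4327, 0.0313, 0.0194]
tcp_rot: [177.4, -0.1, 169.5]
wrist_force: [0.5, -0.3, 0.4]
opening: 0.0856
grasp_force: 0.0
```

Request:
play_rows(steps=[[[-0.003,0,0,0],[-0.003,0,0,0],[-0.003,0,0,0],[-0.003,0,0,0],[-0.003,0,0,0]]])

```text
time: 6.03
ee_pos: [0.4472, 0.0286, 0.0192]
tcp_rot: [177.4, -0.1, 169.5]
wrist_force: [0.0, 0.0, 0.1]
opening: 0.0851
grasp_force: 0.0
```

```bash
python3 - <<'E'
from workcell import bot
from h import *
import cv2
o=bot.get_obs();print(o["time"],o["ee_pos"],o["tcp_rot"],rack(o["ee_pos"]),o["wrist_force"])
c=bot.camera("side");a=cv2.resize(c["img"][180:300,190:370],None,fx=4,fy=4,interpolation=cv2.INTER_CUBIC)
cv2.imwrite("pics/s1.png",a)
E
```

```text
6.0333 [0.44716422 0.02863571 0.01922474] [ 1.77358911e+02 -1.36672223e-01  1.69495914e+02] [-0.08838184  0.00103266] [0.02513775 0.04700276 0.07389554]
```

View pics/s1.png

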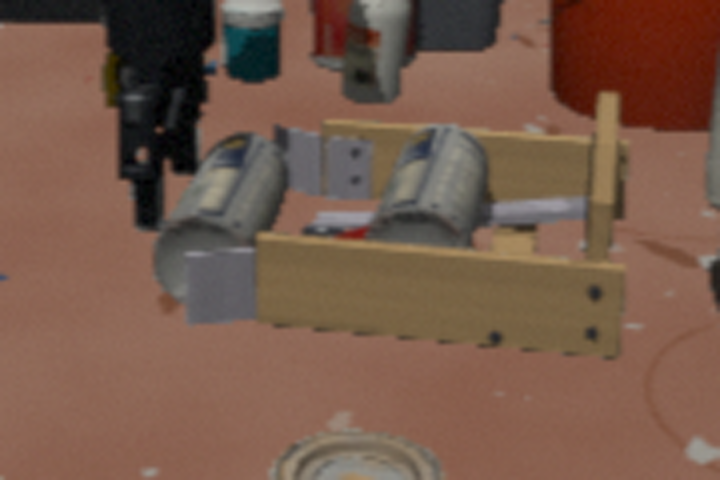

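The fingers are about at the can's rear at (150, 220), and both cans look undisturbed. I'll push steadily.

Request:
play_rows(steps=[[[-0.0035,0,0,0],[-0.0035,0,0,0],[-0.0035,0,0,0],[-0.0035,0,0,0],[-0.0035,0,0,0]]])

```text
time: 6.5
ee_pos: [0.4644, 0.0254, 0.0192]
tcp_rot: [177.4, -0.1, 169.5]
wrist_force: [0.8, 0.7, 0.7]
opening: 0.0856
grasp_force: 0.0
```

Request:
play_rows(steps=[[[-0.0035,0,0,0],[-0.0035,0,0,0],[-0.0035,0,0,0],[-0.0035,0,0,0],[-0.0035,0,0,0]]])

```text
time: 6.92
ee_pos: [0.4814, 0.0223, 0.0191]
tcp_rot: [177.4, -0.2, 169.5]
wrist_force: [-1.8, -0.1, 1.5]
opening: 0.0855
grasp_force: 1.1
```

```bash
python3 - <<'E'
from workcell import bot
from h import *
import cv2
o=bot.get_obs();print(o["time"],o["ee_pos"],o["tcp_rot"],rack(o["ee_pos"]),o["wrist_force"])
c=bot.camera("side");a=cv2.resize(c["img"][180:300,190:370],None,fx=4,fy=4,interpolation=cv2.INTER_CUBIC)
cv2.imwrite("pics/s2.png",a)
E
```

```text
6.9167 [0.48139957 0.0222926  0.01908028] [ 1.77358280e+02 -1.69672990e-01  1.69497075e+02] [-0.0535758   0.00194609] [-1.81302915 -0.09246865  1.50233321]
```

View pics/s2.png

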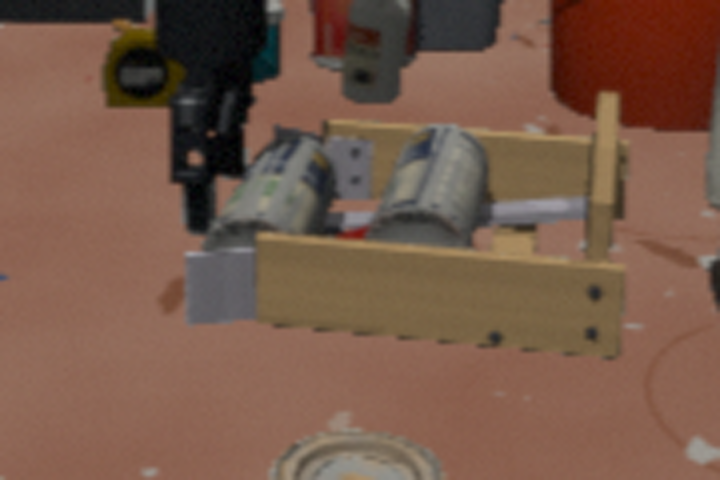

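The can has rolled evenly into the mouth and the fingers are on it. Next is the slope, squaring the tool up on the way.

Request:
play_rows(steps=[[[-0.0035,0,-0.0006,0.005],[-0.0035,0,-0.0006,0.005],[-0.0035,0,-0.0006,0.005],[-0.0035,0,-0.0006,0.005],[-0.0035,0,-0.0006,0.005]]])

```text
time: 7.38
ee_pos: [0.4989, 0.0187, 0.0222]
tcp_rot: [177.4, -0.2, 168.0]
wrist_force: [-2.0, 0.3, 1.2]
opening: 0.0854
grasp_force: 0.9
```

Request:
play_rows(steps=[[[-0.0035,0,-0.0006,0],[-0.0035,0,-0.0006,0],[-0.0035,0,-0.0006,0],[-0.0035,0,-0.0006,0],[-0.0035,0,-0.0006,0]]])

```text
time: 7.8
ee_pos: [0.5157, 0.015, 0.025]
tcp_rot: [177.4, -0.2, 168.1]
wrist_force: [-2.4, 0.8, 0.2]
opening: 0.0852
grasp_force: 1.6
```

```bash
python3 - <<'E'
from workcell import bot
from h import *
import cv2
o=bot.get_obs();print(o["time"],o["ee_pos"],o["tcp_rot"],rack(o["ee_pos"]),o["wrist_force"])
c=bot.camera("side");a=cv2.resize(c["img"][180:300,190:370],None,fx=4,fy=4,interpolation=cv2.INTER_CUBIC)
cv2.imwrite("pics/s3.png",a)
E
```

```text
7.8 [0.51566262 0.01500364 0.025019  ] [177.36888174  -0.23163029 168.06787819] [-0.01854602  0.0019401 ] [-2.37483171  0.8368033   0.15333516]
```

View pics/s3.png

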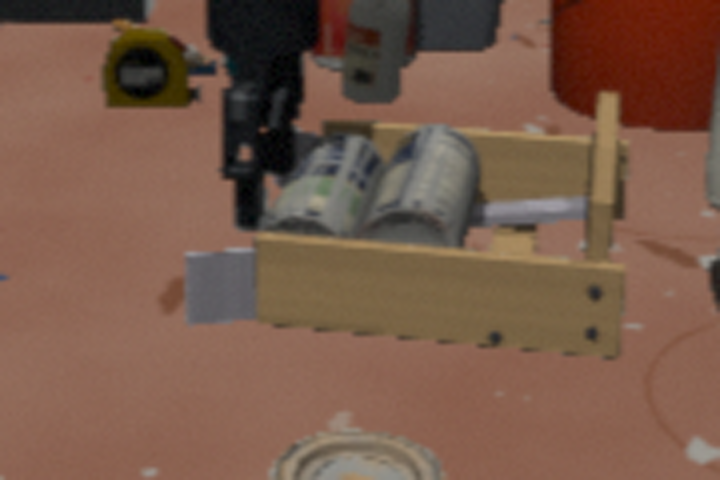

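The new can now meets the stored one and both are square. I'll carry on at constant height.

Request:
play_rows(steps=[[[-0.003,0,0.0004,0],[-0.003,0,0.0004,0],[-0.003,0,0.0004,0],[-0.003,0,0,0],[-0.003,0,0,0]]])

```text
time: 8.27
ee_pos: [0.5305, 0.012, 0.0237]
tcp_rot: [177.4, -0.2, 168.1]
wrist_force: [-2.8, 0.7, 2.1]
opening: 0.0857
grasp_force: 1.3
```

Request:
play_rows(steps=[[[-0.003,0,0,0],[-0.003,0,0,0],[-0.003,0,0,0],[-0.003,0,0,0],[-0.003,0,0,0]]])

```text
time: 8.68
ee_pos: [0.5452, 0.0088, 0.0237]
tcp_rot: [177.4, -0.2, 168.1]
wrist_force: [-1.6, 0.8, 1.8]
opening: 0.0854
grasp_force: 1.3
```

Request:
play_rows(steps=[[[-0.003,0,0,0],[-0.003,0,0,0],[-0.003,0,0,0],[-0.003,0,0,0],[-0.003,0,0,0]]])

```text
time: 9.1
ee_pos: [0.5599, 0.0057, 0.0237]
tcp_rot: [177.4, -0.2, 168.1]
wrist_force: [-2.1, 0.8, 1.5]
opening: 0.0851
grasp_force: 1.3
```

Request:
play_rows(steps=[[[-0.003,0,0,0],[-0.003,0,0,0],[-0.003,0,0,0],[-0.003,0,0,0],[-0.003,0,0,0]]])

```text
time: 9.52
ee_pos: [0.5746, 0.0026, 0.0236]
tcp_rot: [177.4, -0.2, 168.1]
wrist_force: [-1.4, -0.4, 1.2]
opening: 0.0855
grasp_force: 0.8
```

```bash
python3 - <<'E'
from workcell import bot
from h import *
import cv2
o=bot.get_obs();print(o["time"],o["ee_pos"],o["tcp_rot"],rack(o["ee_pos"]),o["wrist_force"])
c=bot.camera("side");a=cv2.resize(c["img"][180:300,190:370],None,fx=4,fy=4,interpolation=cv2.INTER_CUBIC)
cv2.imwrite("pics/s4.png",a)
E
```

```text
9.5167 [0.57462421 0.00261816 0.02358979] [177.36491598  -0.19666085 168.06451298] [0.0417022  0.00208408] [-1.42707309 -0.42822644  1.19345747]
```

View pics/s4.png

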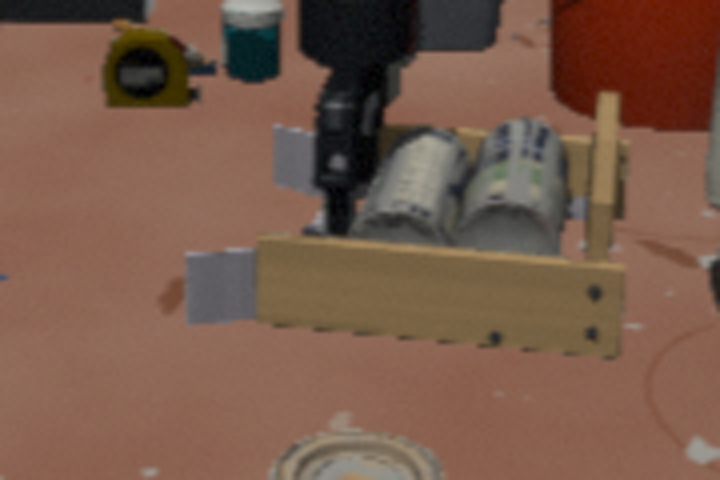

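The cans are about 14 mm short of the stop and square. I'll press home gently, watching the force.

Request:
play_rows(steps=[[[-0.002,0,0,0],[-0.002,0,0,0],[-0.002,0,0,0],[-0.002,0,0,0],[-0.002,0,0,0]]])

```text
time: 9.98
ee_pos: [0.5843, 0.0006, 0.0236]
tcp_rot: [177.4, -0.2, 168.1]
wrist_force: [-0.5, -0.2, 0.7]
opening: 0.0859
grasp_force: 0.3
```

Request:
play_rows(steps=[[[-0.0008,0,0,0],[-0.0008,0,0,0],[-0.0008,0,0,0],[-0.0008,0,0,0],[-0.0004,0,0,0]]])

```text
time: 10.4
ee_pos: [0.5875, -0.0001, 0.0235]
tcp_rot: [177.4, -0.2, 168.1]
wrist_force: [-2.1, 0.7, 0.9]
opening: 0.0854
grasp_force: 1.4
```

Request:
play_rows(steps=[[[-0.0006,0,0,0],[-0.0006,0,0,0],[-0.0006,0,0,0],[-0.0006,0,0,0],[-0.0003,0,0,0]]])

```text
time: 10.82
ee_pos: [0.5888, -0.0003, 0.0233]
tcp_rot: [177.4, -0.4, 168.1]
wrist_force: [-10.8, 2.5, 4.6]
opening: 0.0855
grasp_force: 5.8
```

```bash
python3 - <<'E'
from workcell import bot
from h import *
import cv2
o=bot.get_obs();print(o["time"],o["ee_pos"],rack(o["ee_pos"]),o["wrist_force"])
a=[cv2.resize(bot.camera("side")["img"][205:265,265:355],None,fx=8,fy=8,interpolation=cv2.INTER_CUBIC)]
cv2.imwrite("pics/s5.png",a[0])
E
```

```text
10.8167 [ 5.88802478e-01 -3.15015453e-04  2.32856489e-02] [0.05618048 0.00216283] [-10.7655058    2.4796549    4.64598621]
```

View pics/s5.png

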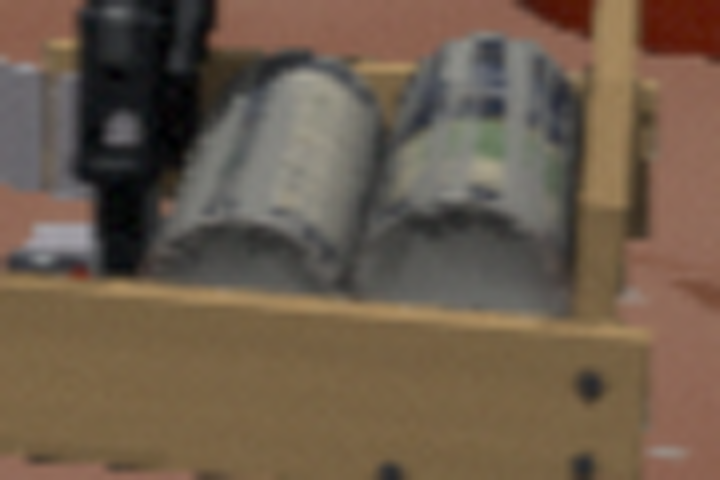

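The force jumped to 11 N with the TCP at rack x 56 mm, so the stack is on the stop (stored can against the stop near (580, 200)). I'll back off slowly.

Request:
play_rows(steps=[[[0,0,0,0],[0.001,0,0,0],[0.001,0,0,0],[0.001,0,0,0],[0.001,0,0,0]]])

```text
time: 11.28
ee_pos: [0.5866, 0.0001, 0.0236]
tcp_rot: [177.4, -0.2, 168.1]
wrist_force: [-1.3, -1.2, -0.6]
opening: 0.0856
grasp_force: 0.2
```

Request:
play_rows(steps=[[[0.001,0,0,0],[0.0015,0,0,0],[0.002,0,0,0],[0.002,0,0,0],[0.002,0,0,0]]])

```text
time: 11.7
ee_pos: [0.5778, 0.002, 0.0236]
tcp_rot: [177.4, -0.2, 168.1]
wrist_force: [-1.1, 0.8, 0.6]
opening: 0.0852
grasp_force: 0.0
```

Request:
play_rows(steps=[[[0.002,0,0,0],[0.002,0,0,0],[0.002,0,0,0],[0.002,0,0,0],[0.002,0,0,0]]])

```text
time: 12.12
ee_pos: [0.568, 0.004, 0.0236]
tcp_rot: [177.4, -0.2, 168.1]
wrist_force: [-0.3, 0.1, 0.0]
opening: 0.0856
grasp_force: 0.0
```

Request:
play_rows(steps=[[[0.01,0,0,0],[0.02,0,0,0],[0.025,0,0,0],[0.03,0,0,0],[0.03,0,-0.01,0]]])

```text
time: 12.53
ee_pos: [0.4534, 0.0274, 0.0322]
tcp_rot: [177.4, -0.4, 168.1]
wrist_force: [-0.2, 0.3, 0.3]
opening: 0.0856
grasp_force: 0.0
```

Request:
play_rows(steps=[[[0.02,0,-0.03,0],[0,0,-0.03,0],[0,0,-0.02,0],[0,0,0,0],[0,0,0,0]]])

```text
time: 12.95
ee_pos: [0.4362, 0.0278, 0.1152]
tcp_rot: [177.3, -0.0, 168.1]
wrist_force: [0.2, 0.1, -0.3]
opening: 0.0855
grasp_force: 0.0
```

```bash
python3 - <<'E'
from workcell import bot
from h import *
import cv2
o=bot.get_obs();print(o["time"],rack(o["ee_pos"]),o["ee_pos"][2])
a=cv2.resize(bot.camera("top")["img"][138:238,220:320],None,fx=4,fy=4,interpolation=cv2.INTER_CUBIC)
b=cv2.resize(bot.camera("side")["img"][190:290,235:335],None,fx=4,fy=4,interpolation=cv2.INTER_CUBIC)
cv2.imwrite("pics/end.png",cv2.hconcat([a,b]))
E
```

```text
12.95 [-0.09889304 -0.0020267 ] 0.11519827945233518
```

View pics/end.png

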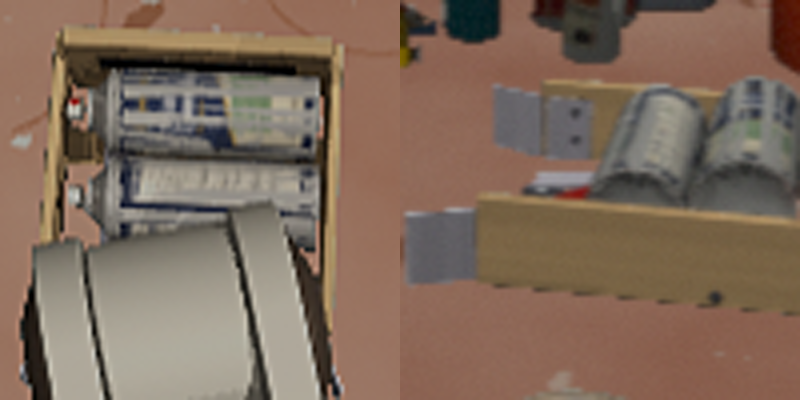

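Both cans sit square at the stop. The catch is up behind the loose can, visible red at about (570, 192), and the arm is clear of everything.

```bash
python3 -c "
from workcell import bot
print(bot.job_done())"
```

```text
the job is handed in; nothing more can be done
None
```

I pushed the loose can up the lane: the stored can is against the back stop, the catch is up behind the loose can, and the job was handed in at about 13 s (no verdict was returned).

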